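# Set the embossing press four clicks tighter and start it

## Task

With a fingertip, push the pressure dial on top of the embossing press round by its finger tab, clockwise seen from above, exactly four clicks and never on past the fourth, then press the start button all the way in and let it go. This is fingertip work with nothing to grip or lift: do not pull the dial up, and leave the craft things around and on the press where they are.

Things in the scene. Friction and masses are not known exactly. Their poses are not given: they have to be found in the camera images.
- press: The card-embossing press, a heavy white box fixed to the table, 200 (own x) x 320 (own y) x 85 mm high. Origin: centre of its underside. Its flat top carries the pressure dial near one end of its long side and the start button near the other (each 78 mm from the middle, either way round).
- dial_centre (a point): Fixed point on the dial's vertical axis, at the height of the upper face of the dial disc, 105 mm above the table. The dial is a bare-metal disc of 104 mm diameter, 14 mm thick, on a fixed grey collar of 124 mm diameter and 6 mm thick.
- tab_top (a point): Middle of the top of the dial's finger tab, 147 mm above the table; it turns with the dial. The tab is an upright black plate standing on the disc, 28 mm high above it, 32 mm long along the disc's radius (from 18 to 50 mm off the axis; this point is at 34 mm) and 10 mm thick. It may point any way at the start. Space around it above the disc is free.
- dial (a joint): Turn of the dial in rad, always 0 at the start (resting in a click), growing clockwise seen from above. Clicks are 0.5236 rad (30 degrees) apart all round: moving off a click takes up to about 0.17 N m (5 N at the tab), and past half way the dial jumps ahead by itself into the next click and rests there, leaving the fingertip. Four clicks are 2.094 rad. It can turn from -1.25 to 4.39.
- dial_lift (a joint): How far the dial is pulled up along its axis, in m: 0 down (normal), at most 0.012. Its spring and weight hold it down with about 7 N.
- start_top (a point): Centre of the top of the start button, a black round push button of 36 mm diameter in a grey housing, facing straight up on the press top.
- start (a joint): How far the start button is pressed, in m: 0 out, 0.006 fully in. A spring pushes it back out; fully in takes 5 N.
- glue_stick: Bystander: upright yellow glue stick with a white cap, 30 mm diameter, 96 mm high, standing on the table at the robot's side of the press. Origin: centre of its underside.
- tape_roll: Bystander: roll of clear tape lying flat on the table off one end of the press, 72 mm diameter, 22 mm high. Origin: centre of its underside.
- bead_jar: Bystander: glass bead jar with a white cap, 64 mm diameter, 75 mm high, on the table off the other end of the press. Origin: centre of its underside.
- stamp: Bystander: small turned wooden stamp, 28 mm diameter, 43 mm high, standing on the press top near the middle of the long edge away from the robot. Origin: centre of its underside.

How it is judged (in metres and radians):
On the way, in this order (a step that is already met when the one before it is completed fails the run):
1. the dial stands at its fourth click clockwise from the start (value of joint dial between 1.954 and 2.234 rad and velocity of joint dial between -0.3 and 0.3 rad/s), for 0.2 s.
2. then the start button is pressed all the way in (value of joint start above 0.0048 m), for 0.05 s.
At the end, for the whole second after the job is handed in: The dial rests at its fourth click clockwise from the start (2.094 rad, within 0.14 rad) and still, pushed down on its seat (within 2 mm); the start button, pressed in after that by at least 4.8 mm, is out again (within 1.5 mm) (all of step 1 and value of joint start below 0.0015 m and value of joint dial_lift below 0.002 m); the robot touches nothing.
It fails at once if the dial is turned on past the fourth click, over the hump to the fifth (value of joint dial above 2.409 rad).
It fails at once if the start button is pressed in before the dial has reached its fourth click (value of joint start above 0.004 m and value of joint dial below 1.833 rad).
It fails at once if the dial is pulled up by more than 5 mm (value of joint dial_lift above 0.005 m).
It fails at once if a bystander is shifted or lifted by more than 25 mm, or tipped over (distance of any of glue_stick, tape_roll, bead_jar, stamp from where it was at the start of the episode above 0.025 m or angle between any of glue_stick, tape_roll, bead_jar, stamp's own z axis and vertical above 0.5 rad).
It also fails if it takes over 67 s, if anything falls off the work surface, if the arm or the gripper's body presses on something with over 40 N, if the wrist force passes 120 N, or if a joint passes its speed limit or range.

## Robot

A 6-joint arm with a two-finger parallel gripper is mounted at the origin on the work surface. World frame = base frame: x ahead of the robot, y to its left, z up, the work surface at z = 0. Lengths are in m, angles in degrees, forces in N, time in s.
With the tool pointing down it reaches from about 0.25 to 0.775 m from the base axis. Payload 4 kg.
Tool frame: the origin (TCP) lies midway between the tips of the shut fingers; the grasp point (between the pads) lies 19 mm behind it (manip.tcp_to_grasp is the distance from the TCP to the grasp point, in m); z points along the fingers, y is the direction in which the jaws open and shut (so a half turn about z gives the same grasp; the last joint's range is limited). The gripper opens to 94 mm and grips with 3 to 60 N. Pads are 16 mm wide; open, the fingers measure 119 mm over their backs; the gripper's body (75 mm by 177 mm) begins 78 mm behind the grasp point.
Start: joints at [61.645, 4.996, 78.535, -0, 96.463, -5.907], TCP at [0.21, 0.508, 0.206] pointing down, gripper open.
Joint ranges: [-177.83, 177.83], [-43.37, 116.18], [15.69, 146.23], [-61.86, 241.86], [9.47, 152.12], [-147.06, 147.06]. Speed limits (degrees/s): [159.86, 159.86, 180, 180, 180, 180].

## Interface

Orientations are given as [roll, pitch, yaw] about the fixed x, y, z axes, in that order (R = Rz(yaw) Ry(pitch) Rx(roll)).
In Python, from plant import manip gives the robot as it stands. Calls block until the motion is done:
- manip.reach(position, orientation): joint-space move of the TCP to a pose.
- manip.line_to(position, orientation=None, max_speed=0.15): straight line of the TCP; orientation=None keeps the orientation; max_speed is the mean speed in m/s.
- manip.set_joints(angles): joint-space move.
- manip.ungrasp() and manip.close(): open the fingers fully, or close them until they stop; the grip force is fixed at half the most.
- manip.wait(seconds).
- manip.ik(position, orientation): joint angles nearest the present ones, or None.
- manip.capture(name): name is "scene" or "top" or "wrist"; returns the picture (480x640x3 uint8, red, green, blue); there is no depth.
- manip.camera_params(name): a dict with "fov_y" (degrees; the focal length in pixels is half the picture's height over the tangent of half this angle, whatever the lens; pixels are square), "cx", "cy" (the principal point, pixels), "rvec" (rotation vector, rad) and "tvec" (3), from world to camera coordinates, as OpenCV has them. Camera axes: x right, y down, z forward; pixel columns grow to the right and rows downward; lengths in m; the calibration is good to about 2 mm. A picture is of the moment at which its call begins: read the wrist's pose just before it. camera_params takes no time and is no camera call; for the wrist camera it gives the pose at the moment of the call.
A pose or a line that the arm cannot do raises manip.MotionError and nothing moves.
- manip.sign_off(): hands the job in, once; it reports no verdict.
Trained networks look in the newest picture that a camera, given by its name, has taken for a name from the list of things; names that differ only in an ending like _2 or _b are one class to them, and where a whole thing is asked for, a point or a joint stands for the part that bears it (a point fixed in the world has none). Each returns a list of dicts, best first, with "score" (0 to 1); they miss things now and then, are a little off and sometimes report something else, mostly with a low value. They report only what shows in the picture. A call takes as long as a camera call.
- manip.cut_out(camera, query): "region" (480x640 bool, what is visible of it) and "pixel" ([column, row] in pixels, amid what is visible of it).
- manip.tip_of(camera, query): "pixel" ([column, row] in pixels: a listed point, or the origin of a listed thing).
Readings, each from a call of its own:
- manip.current_t(): time.
- manip.current_joint_pos(): joint angles.
- manip.current_joint_vel(): joint speeds.
- manip.current_joint_efforts(): joint torques, N m.
- manip.current_tool_pos(): TCP position.
- manip.current_orientation(): TCP orientation.
- manip.current_wrist_force(): force on the tool from outside, world axes, zero at the start.
- manip.current_ft_torque(): the same for the moment, N m.
- manip.current_grip_width(): finger opening in m.
Only numpy, scipy, OpenCV 4.12 (cv2) and the standard library are available. Lean on these libraries where they do the work, as an engineer would, in place of code of your own. Each camera call takes 0.05 s, during which the arm holds its last target. There are 200 camera calls.

## Working session

There is one attempt and no reset: what is moved stays moved. The work goes in short steps, each a Python script; the robot and the scene stay as the last script left them, time stands still between calls to the robot, and variables do not carry over. Pictures are saved under pics/ and viewed, about 8 in all and at most 12, crops included, and the job is handed in when it is done.

```bash
mkdir -p pics
cat > h.py <<'E'
import numpy as np, cv2
from plant import manip as m
def cam(n):
    p=m.camera_params(n); f=240/np.tan(np.radians(p['fov_y'])/2)
    K=np.array([[f,0,p['cx']],[0,f,p['cy']],[0,0,1.]])
    return K,np.array(p['rvec'],float),np.array(p['tvec'],float)
def at_z(n,px,z,c=None):
    K,r,t=c or cam(n); R=cv2.Rodrigues(r)[0]
    d=R.T@np.linalg.inv(K)@[px[0],px[1],1]; o=-R.T@t
    return o+d*(z-o[2])/d[2]
def snap(n,f=None):
    im=m.capture(n)
    if f: cv2.imwrite('pics/'+f,im[:,:,::-1])
    return im
E
python3 - <<'E'
from h import *
Z=dict(dial_centre=.105,tab_top=.147,start_top=.1,press=0,glue_stick=0,tape_roll=0,bead_jar=0,stamp=.085)
for n in ('top','scene'):
    snap(n,n+'0.png'); print(n,m.camera_params(n))
    for q,z in Z.items():
        for d in m.tip_of(n,q)[:2]: print(q,np.round(d['score'],2),np.round(d['pixel'],1),at_z(n,d['pixel'],z).round(4))
print(m.current_t())
E
```

```text
top {'fov_y': 43.04346541131094, 'cx': 329.63174026950645, 'cy': 231.88904861824128, 'rvec': array([ 2.14331267, -2.10768187,  0.23131638]), 'tvec': array([0.0216007 , 0.57920651, 1.00900225])}
dial_centre 0.59 [237.9 246.3] [0.5419 0.184  0.105 ]
tab_top 0.79 [254.4 230.4] [0.5609 0.1532 0.147 ]
start_top 0.62 [325.4 215.5] [0.5983 0.0396 0.1   ]
press 0.79 [286.3 240.2] [0.5732 0.1098 0.    ]
glue_stick 0.79 [296.9 339.1] [0.3942 0.0858 0.    ]
tape_roll 0.89 [154.8 283.4] [0.4894 0.3448 0.    ]
tape_roll 0.69 [325.5 215.7] [0.6208 0.0384 0.    ]
bead_jar 0.57 [397.  210.3] [ 0.6337 -0.0948  0.    ]
stamp 0.47 [265.7 196.2] [0.6338 0.1428 0.085 ]
scene {'fov_y': 57.15087878166484, 'cx': 323.8276500861548, 'cy': 240.3717787676949, 'rvec': array([ 1.50842727,  2.33344127, -0.62647077]), 'tvec': array([ 0.20314646, -0.40706686,  1.05810313])}
dial_centre 0.57 [419.7 264.5] [0.5497 0.1833 0.105 ]
tab_top 0.91 [403.3 257.2] [0.5723 0.1573 0.147 ]
start_top 0.71 [317.5 255.8] [0.5981 0.0332 0.1   ]
press 0.79 [367.  289.7] [0.5745 0.1169 0.    ]
glue_stick 0.67 [386.3 205.7] [ 0.393   0.0865 -0.    ]
tape_roll 0.55 [505. 297.] [0.4888 0.3398 0.    ]
bead_jar 0.97 [243.9 266.6] [ 0.6234 -0.1003  0.    ]
stamp 0.78 [373.1 308. ] [0.6372 0.1425 0.085 ]
0.9
```

View pics/top0.png

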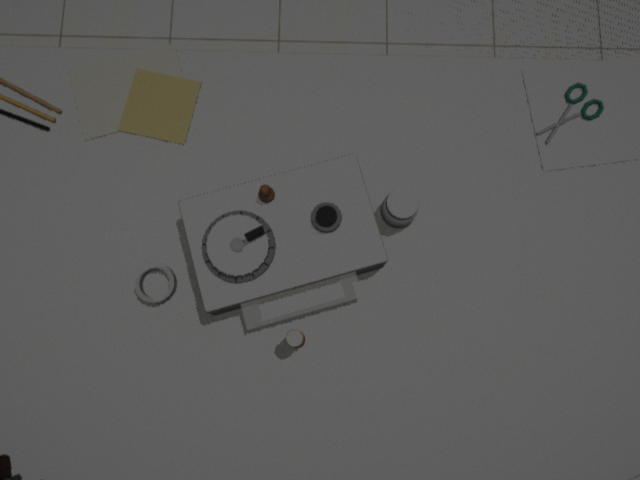

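View pics/scene0.png

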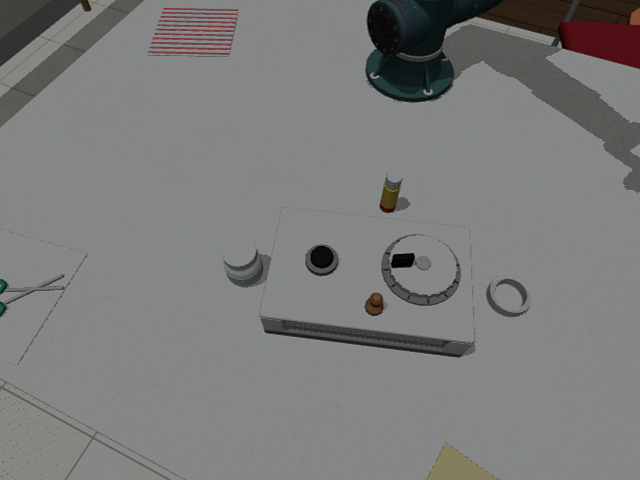

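The top view shows the dial at about (238,246), the tab at (255,233), the button at (326,215) and the stamp at (266,194). The scene view agrees: dial (422,264), tab (403,260), button (321,258). Next I'll move over the dial for a closer look with the wrist camera.

Run:
```python
from h import *
print(m.current_orientation())
m.close()
C=np.array([.545,.184])
for base in (90,-90):
    print(base,[ (lambda q:None if q is None else np.round(q,0).tolist())(m.ik([*(C+.034*np.array([np.cos(np.radians(a)),np.sin(np.radians(a))])),.125],[180,0,(a+base+180)%360-180])) for a in (-20,-60,-100,-150)])
m.reach([.50,.16,.32],[180,0,30])
print(m.current_t(),m.current_joint_pos())
c=cam('wrist'); print(c)
snap('wrist','w1.png')
for q,z in dict(dial_centre=.105,tab_top=.147,start_top=.1).items():
    for d in m.tip_of('wrist',q)[:2]: print(q,np.round(d['score'],2),np.round(d['pixel'],1),at_z('wrist',d['pixel'],z,c).round(4))
```

```text
[ 1.79992852e+02 -7.54623544e-04  1.57556750e+02]
90 [[11.0, 13.0, 78.0, -0.0, 88.0, 31.0], [10.0, 11.0, 81.0, -0.0, 88.0, 70.0], [10.0, 8.0, 85.0, -0.0, 88.0, 110.0], None]
-90 [None, [10.0, 11.0, 81.0, 0.0, 88.0, -110.0], [10.0, 8.0, 85.0, 0.0, 88.0, -70.0], [12.0, 6.0, 87.0, 0.0, 87.0, -18.0]]
4.025 [1.16170564e+01 2.15444551e+00 6.86710832e+01 2.33495588e-02
 1.09207656e+02 7.15377800e+01]
(array([[383.20872323,   0.        , 316.88741868],
       [  0.        , 383.20872323, 245.65434185],
       [  0.        ,   0.        ,   1.        ]]), array([-2.51776941,  1.45107931,  0.19453159]), array([-0.11100889,  0.43632163,  0.63531789]))
dial_centre 0.8 [317.2 169.6] [0.5406 0.1844 0.105 ]
tab_top 0.62 [353.7 170.6] [0.5589 0.1569 0.147 ]
tab_top 0.21 [468.6 194.4] [0.5934 0.0545 0.147 ]
start_top 0.76 [467.6 194.2] [0.597  0.0363 0.1   ]
```

View pics/w1.png

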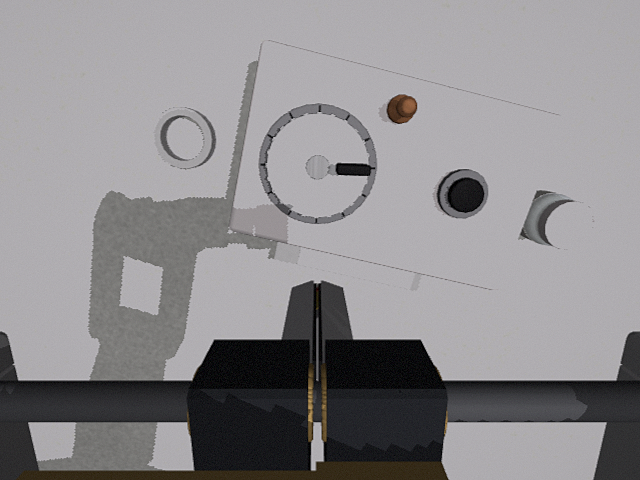

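The wrist view shows the dial hub at (317,167), the tab from (335,169) to (371,169), the button at (466,194) and the stamp at (402,108). All of it agrees with the other cameras. I'm taking dial C≈(0.5415,0.1843) and tab heading ≈-57°. Next: make contact, then push the first click.

```bash
cat >> h.py <<'E'
C=np.array([.5415,.1843]); T0=-57.; Z=.123
def pose(u,s,z=Z,r=.034):
    a=np.radians(u); e=np.array([np.cos(a),np.sin(a)]); n=np.array([-e[1],e[0]])
    return [*(C+r*e+s*n),z],[180,0,(u-90+180)%360-180]
def ft(u):   # force resisting clockwise push (positive) and along the radius
    a=np.radians(u); f=np.array(m.current_wrist_force()); return round(f[:2]@[-np.sin(a),np.cos(a)],2),round(f[2],2)
def go(u,s,z=Z,v=.08): p,o=pose(u,s,z); m.line_to(p,o,v)
def push(u0,u1,s,step=2.):
    for u in np.arange(u0,u1-.01,-step):
        go(u,s,v=.03); print(round(u-T0,1),ft(u),end=' ')
    print('t',m.current_t())
E
python3 - <<'E'
from h import *
p,o=pose(T0,.032,.2); m.reach(p,o)
go(T0,.032); m.wait(.1); b=ft(T0); print(b,m.current_t())
for s in np.arange(.026,.005,-.0015):
    go(T0,s,v=.03); f=ft(T0); print(round(s,4),f)
    if f[0]-b[0]>1.2: break
print(m.current_t()); snap('wrist','w2.png')
E
```

```text
(np.float64(0.06), np.float64(-1.06)) 8.1333
0.026 (np.float64(0.66), np.float64(-0.03))
0.0245 (np.float64(0.22), np.float64(0.88))
0.023 (np.float64(-1.02), np.float64(-0.19))
0.0215 (np.float64(-0.08), np.float64(-0.23))
0.02 (np.float64(0.4), np.float64(0.17))
0.0185 (np.float64(0.28), np.float64(-0.61))
0.017 (np.float64(-0.6), np.float64(-0.14))
0.0155 (np.float64(0.97), np.float64(-0.05))
0.014 (np.float64(3.25), np.float64(-1.07))
10.4833
```

View pics/w2.png

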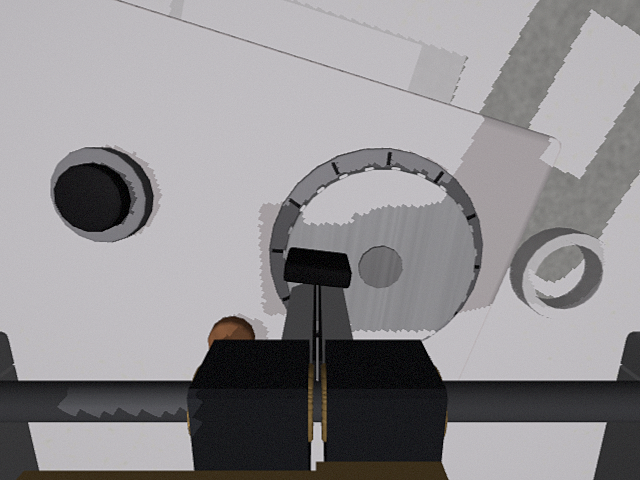

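The fingertip is touching the tab, which runs (287,255)-(350,280). The stamp at (232,330) is clear and below the gripper. I'll push the first click while logging force.

Run:
```python
from h import *
push(T0-2,T0-20,.0145)
c=cam('wrist'); snap('wrist','w3.png')
for q,z in dict(dial_centre=.105,tab_top=.147).items():
    for d in m.tip_of('wrist',q)[:1]: print(q,np.round(d['score'],2),d['pixel'],at_z('wrist',d['pixel'],z,c).round(4))
snap('top')
for d in m.tip_of('top','tab_top')[:1]:print(d['score'],at_z('top',d['pixel'],.147))
```

```text
-2.0 (np.float64(5.05), np.float64(-1.61)) -4.0 (np.float64(4.8), np.float64(-1.96)) -6.0 (np.float64(6.19), np.float64(-1.61)) -8.0 (np.float64(6.12), np.float64(-1.93)) -10.0 (np.float64(5.65), np.float64(-1.57)) -12.0 (np.float64(4.83), np.float64(-1.31)) -14.0 (np.float64(-0.52), np.float64(0.37)) -16.0 (np.float64(0.11), np.float64(0.37)) -18.0 (np.float64(0.27), np.float64(-0.48)) -20.0 (np.float64(-0.4), np.float64(0.03)) t 13.0333
dial_centre 0.95 [382.5, 267.0] [0.5436 0.186  0.105 ]
tab_top 0.83 [324.6, 269.1] [0.5383 0.1517 0.147 ]
0.86 [0.54144954 0.15064746 0.147     ]
```

View pics/w3.png

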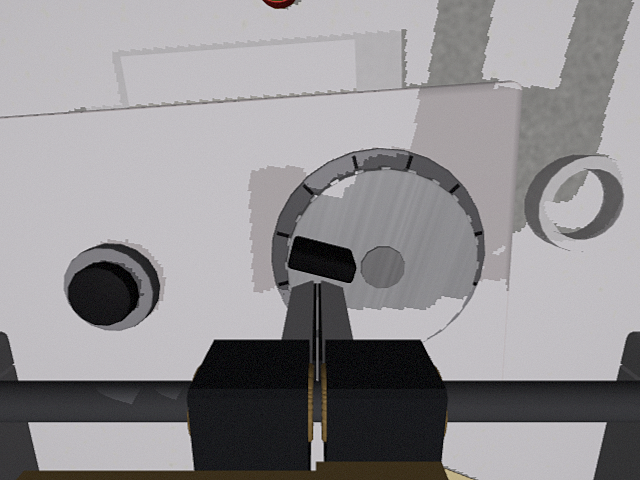

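The first click snapped at about 13° of nominal travel. The tab, now (291,250)-(355,268), sits ahead of the fingertip, and both cameras put it about 30° on. I'll push the remaining three clicks, stopping each at the force drop.

```bash
cat >> h.py <<'E'
def click(u,limit,s=.0145,step=1.5):
    seen=0; log=[]
    while u-step>=limit:
        u-=step; go(u,s,v=.03); f=ft(u)[0]; log.append((round(u-T0,1),float(f)))
        if f>3: seen+=1
        if seen>=2 and f<1.5: break
    else: print('LIMIT')
    print(log,'t',m.current_t()); return u
def look(n='top'):
    m.wait(.2); c=cam(n); snap(n); d=m.tip_of(n,'tab_top')
    if d:
        p=at_z(n,d[0]['pixel'],.147,c)[:2]-C; print(n,round(d[0]['score'],2),'r',np.hypot(*p).round(4),'heading',np.degrees(np.arctan2(p[1],p[0])).round(1))
E
python3 - <<'E'
from h import *
u=click(T0-20,T0-55); look(); look('scene')
if T0-u<50:
    u=click(u,T0-84); look(); look('scene')
print('u',u-T0)
E
```

```text
[(-21.5, 0.07), (-23.0, -0.59), (-24.5, 0.29), (-26.0, 0.57), (-27.5, 0.71), (-29.0, 1.74), (-30.5, 2.1), (-32.0, 2.55), (-33.5, 3.98), (-35.0, 4.27), (-36.5, 5.57), (-38.0, 5.37), (-39.5, 5.48), (-41.0, 6.34), (-42.5, 5.25), (-44.0, 3.04), (-45.5, 0.57)] t 17.5333
top 0.69 r 0.0347 heading -121.3
scene 0.8 r 0.0229 heading -86.3
[(-47.0, -0.62), (-48.5, 1.3), (-50.0, 0.72), (-51.5, 0.41), (-53.0, 0.64), (-54.5, 0.08), (-56.0, 0.05), (-57.5, 0.79), (-59.0, -0.45), (-60.5, 0.46), (-62.0, 0.33), (-63.5, 2.87), (-65.0, 2.62), (-66.5, 3.64), (-68.0, 4.78), (-69.5, 4.22), (-71.0, 4.99), (-72.5, 4.03), (-74.0, 4.19), (-75.5, 3.46), (-77.0, 1.55), (-78.5, 0.3)] t 23.6333
top 0.87 r 0.0289 heading -149.4
scene 0.72 r 0.017 heading -143.4
u -78.5
```

Top-view tab headings are -92°, -121° and -149°, so that is three clicks. Now the fourth, bounded well short of the next hump.

Run:
```python
from h import *
u=click(T0-78.5,T0-118); look()
go(u+3,.030); go(u+3,.030,.22,.15)
look(); 
m.reach([.50,.16,.32],[180,0,-100]); look('wrist'); snap('wrist','w4.png'); c=cam('wrist')
for d in m.tip_of('wrist','start_top')[:1]: print(at_z('wrist',d['pixel'],.1,c))
print(m.current_t())
```

```text
[(-80.0, -0.21), (-81.5, -0.36), (-83.0, -0.18), (-84.5, -0.27), (-86.0, 0.3), (-87.5, -0.19), (-89.0, 0.07), (-90.5, -0.51), (-92.0, -0.28), (-93.5, -0.45), (-95.0, 0.43), (-96.5, 1.5), (-98.0, 1.24), (-99.5, 0.75), (-101.0, 3.26), (-102.5, 3.75), (-104.0, 3.3), (-105.5, 3.33), (-107.0, 3.45), (-108.5, 1.42)] t 29.2333
top 0.57 r 0.031 heading -151.8Traceback (most recent call last):
  File "<stdin>", line 5, in <module>
plant.MotionError: the arm cannot take that pose within its joint ranges
```

Run:
```python
from h import *
print(m.current_tool_pos(),m.current_orientation(),m.current_joint_pos(),m.current_t())
m.reach([.50,.16,.32],[180,0,30]); look('wrist'); snap('wrist','w4.png'); look('top'); c=cam('wrist')
for d in m.tip_of('wrist','start_top')[:1]: print(at_z('wrist',d['pixel'],.1,c))
print(m.current_t())
```

```text
[0.51771879 0.14538843 0.21904246] [-1.79900856e+02 -1.58228044e-02  1.07496235e+02] [ 9.64286749e+00  3.38101239e+00  7.87293504e+01  2.14839252e-03
  9.79900132e+01 -7.85308407e+00] 31.0
wrist 0.87 r 0.0273 heading -152.0
top 0.77 r 0.0318 heading -147.3
[0.59872394 0.03607147 0.1       ]
32.95
```

View pics/w4.png

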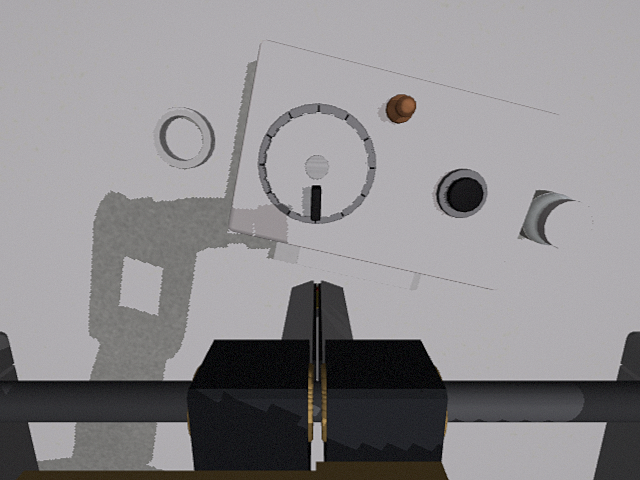

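In the wrist view the tab runs from (316,187) to (316,220), exactly 90° round from the start. The fourth push stopped just short of the hump and the dial fell back, so I'll push it again with stricter detection of the drop.

Run:
```python
from h import *
p,o=pose(T0-88,.025,.2); m.reach(p,o); go(T0-88,.025); go(T0-88,.0165)
print(ft(T0-88),m.current_t())
u=T0-92; seen=low=0
while u>T0-121:
    u-=1.5; go(u,.0145,v=.03); f=np.mean([ft(u)[0]]); print(round(u-T0,1),round(f,2),end='; ')
    seen+=f>3
    low=low+1 if seen>=2 and f<1 else 0
    if low>=2: break
print('low',low,m.current_t()); look()
go(u+4,.026); go(u+4,.026,.22,.15)
m.reach([.50,.16,.32],[180,0,30]); look('wrist'); snap('wrist','w5.png'); look('top')
print(m.current_t())
```

```text
(np.float64(-0.06), np.float64(0.43)) 35.8167
-93.5 1.0; -95.0 -0.11; -96.5 1.19; -98.0 1.87; -99.5 2.32; -101.0 2.77; -102.5 3.55; -104.0 3.9; -105.5 3.57; -107.0 3.18; -108.5 2.24; -110.0 0.3; -111.5 0.58; low 2 39.15
wrist 0.76 r 0.0304 heading 171.3
top 0.54 r 0.0325 heading -173.8
42.4417
```

View pics/w5.png

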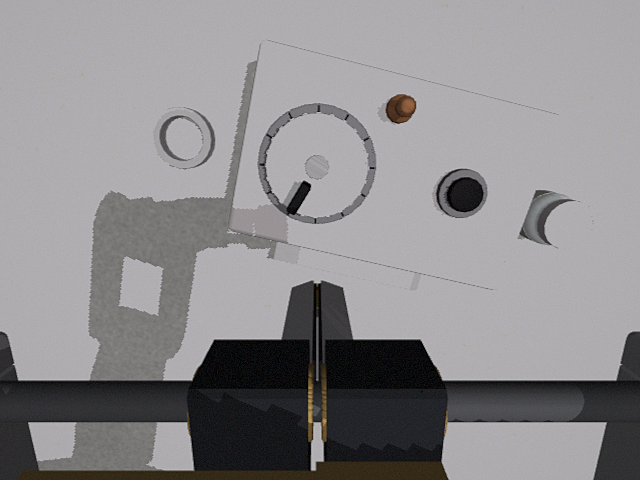

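The tab now runs from (306,184) to (292,212), 120° from the start, which is the fourth click. Next I'll press the button at (0.598,0.0365).

Run:
```python
from h import *
B=[.598,.0365]
m.reach([*B,.16],[180,0,30]); m.line_to([*B,.125],None,.08); m.wait(.1); b=m.current_wrist_force()[2]
z=.125
while z>.086:
    z-=.001; m.line_to([*B,z],None,.03); f=m.current_wrist_force()[2]-b; print(round(z,3),round(f,1),end='; ')
    if f>12: break
m.wait(.2); print(m.current_tool_pos(),m.current_wrist_force())
m.line_to([*B,.16],None,.1); m.reach([.50,.16,.32],[180,0,30]); look('wrist'); snap('wrist','w6.png'); look()
print(m.current_t())
```

```text
0.124 -0.8; 0.123 -0.1; 0.122 -1.2; 0.121 -0.1; 0.12 -0.6; 0.119 -0.5; 0.118 -0.6; 0.117 -0.6; 0.116 -0.4; 0.115 -0.5; 0.114 -0.3; 0.113 -0.2; 0.112 -0.7; 0.111 0.3; 0.11 0.1; 0.109 0.3; 0.108 -0.2; 0.107 1.1; 0.106 1.7; 0.105 1.8; 0.104 2.7; 0.103 2.9; 0.102 3.9; 0.101 4.4; 0.1 7.2; 0.099 11.2; 0.098 13.0; [0.59829884 0.03648903 0.10109224] [-3.44912216  0.19133427 14.05888307]
wrist 0.72 r 0.0297 heading 176.4
top 0.56 r 0.0347 heading 176.6
53.3
```

View pics/w6.png

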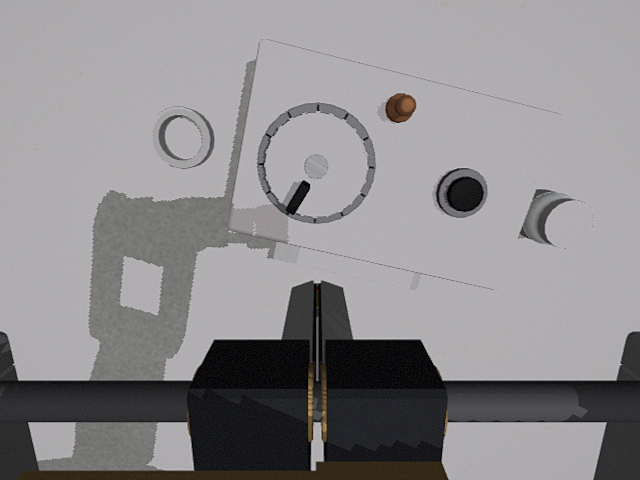

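The force rose like a spring from z≈0.107 to 0.101, then hit a hard stop at 14 N, so the button bottomed out. In the last picture it is out again at (466,194), the tab is still at the fourth click, and nothing else has moved.

```bash
python3 -c "
from h import *
m.sign_off(); print(m.current_t())"
```

```text
the job is handed in; nothing more can be done
the job is handed in; nothing more can be done
```

I pushed the dial four clicks clockwise by its tab, pressed the start button all the way in and released it, then handed the job in. The last time reading was 53.3 s of the 67 s allowed.

- **Dial:** the last wrist picture shows the tab 120° from where it started. The two cameras put its heading at 176.4° and 176.6°, against about 180° expected. The `scene` camera disagreed with the `top` camera along the way, so I relied on `top` and wrist views plus the force drop at each click.
- **One retry:** my first push at the fourth click stopped just short of the hump, and the dial fell back to the third. I checked that in a picture and pushed again. The dial never went near the fifth click.
- **Start button:** the spring force built up over about 6 mm of travel and ended at a hard stop at 14 N, with the dial already at its fourth click. It is out again in the last picture.
- **Surroundings:** the stamp, tape roll and jar look unmoved in the last picture. The glue stick is not in that view and I did not check it at the end. The arm was clear of everything at hand-in.

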